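# Set up the reflector and hold the photo lamp at full height

### The job

Get ready to photograph the little clay pot: first raise the lid of the wooden reflector case until it stands half open, at about 45 degrees, and let go of it there. Then grip the handle of the photo lamp so that its side button is squeezed in, pull the mast straight up past its first stop to the second stop, the end of its travel, and finish while still holding it up there: it does not lock at that height. Leave the lid as set and the clay pot and the other things on the table where they are.

Things in the scene. Friction and masses are not known exactly. Their poses are not given: they have to be found in the camera images.
- case: Shallow light-wood case, 130 (x) x 160 (y) x 45 mm high with 7 mm walls, standing fast on the table. Origin: centre of its underside, on the table. Its front (the side with the lid's pull) faces its own -x; its hinge runs along its own y at the far (+x) top edge.
- lid (a joint): Opening angle of the case's lid in rad: 0 shut (lid level), 0.785 half open, 1.9 at most; it starts between 0 and 0.25. The hinge is stiff: the lid stays at any angle it is left at, and takes about 2 N at the pull to move. The lid is a light-wood board 130 x 160 x 8 mm that turns up and back about the far edge of the case.
- lid_pull (a point): Centre of the lid's pull: a darker wooden barrel 16 mm in diameter and 34 mm long along the case's y, on a 12 mm wide stem, standing out level from the middle of the lid's front edge, 32 mm clear of that edge (centre to edge) and 50 mm above the table when shut. It may be gripped across its two flat ends (34 mm, fingers closing along the case's y) and turns between the fingers as the lid swings. It lies 162 mm from the hinge line, 5 mm on the lid's upper side.
- lid_hinge (a point): Middle of the lid's hinge line: in the case's frame 65 mm towards +x from the centre, 45 mm up; the axis is the case's y.
- stand: Foot and sleeve of the photo lamp, fast on the table: dark steel plate 100 (x) x 110 (y) x 16 mm reaching 70 mm to -x and 30 mm to +x of the mast's axis, and an upright aluminium sleeve 29 mm in diameter (33 mm at its black collar) whose top is 126 mm above the table. Origin: on the table, below the mast's axis. Stand with mast, grip and lamp turn together: the lamp stands out to the stand's +x, the button is on its +y side.
- mast (a joint): How far the mast is drawn up, in m: 0 all the way down (start), 0.045 the first stop, 0.090 the second stop and end of travel. With the button out it is latched at 0 and also catches at the first stop; with the button squeezed in and kept in it slides freely past it. It is not latched at the second stop: let go, it sinks back to the first by its own weight (about 4 to 6 N in all).
- lamp_grip (a point): Centre of the grip on top of the mast, a black upright block 32 (x) x 24 (y) x 58 mm high, rounded edges; this point is on the mast's axis, 30 mm above the block's underside and 28 mm below its top, 160 mm above the table with the mast down. A thin arm goes from the foot of the block 68 mm to +x to the centre of a round downward lamp 66 mm in diameter and 19 mm high, its top 9 mm below this point. Weighs about 0.5 kg with mast and lamp (varies).
- release (a joint): How far the release button is pressed, in m: 0 out, 0.007 fully in; the latch is free from about 0.0055. Fully in takes about 2.5 N; a spring pushes it out.
- release_face (a point): Centre of the outer face of the release button, a ribbed grey pad 22 wide x 34 mm high that stands 8 mm out of the grip's +y face (1 mm when fully in), at the height of the grip's centre. It is pressed towards the stand's -y. Grip and button together measure 32 mm across along y, 25 mm with the button in.
- pot: Small clay flower pot, 65 mm in diameter, 50 mm high, standing below the lamp, about 70 mm to the stand's +x; to be left alone. Origin: centre of its underside.
- ribbon: Spool of gold ribbon lying flat, 68 x 60 x 22 mm, to be left alone. Origin: centre of its underside.
- tape: Flat roll of green tape, 58 mm in diameter, 13 mm high, to be left alone. Origin: centre of its underside.

How it is judged:
On the way, in this order (a step that is already met when the one before it is completed fails the run):
1. the lid stands half open (45 degrees, 9 either way) and has been let go, the mast still down (value of joint lid between 0.63 and 0.94 rad and contact force between the fingers and case below 0.2 N and value of joint mast below 0.01 m), for 0.2 s.
2. the button is squeezed in with the mast below its first stop (value of joint release above 0.005 m and value of joint mast below 0.035 m), for 0.05 s.
At the end, for the whole second after the job is handed in: The robot is still gripping the lamp's grip (more than 2 N of finger contact, within 50 mm of its centre) and keeps the mast at its second stop (drawn up 82 mm or more of 90); the lid stands at 45 degrees, 9 either way; the clay pot stands upright within 30 mm of where it was (value of joint mast above 0.082 m and contact force between the fingers and stand above 2 N and distance between the grasp point and lamp_grip below 0.05 m and value of joint lid between 0.63 and 0.94 rad and distance of pot from where it was at the start of the episode below 0.03 m and angle between pot's own z axis and vertical below 0.3 rad); the arm keeps its last pose, push and grip.
It fails at once if the pot, the ribbon or the tape is shifted by more than 30 mm (distance of any of pot, ribbon, tape from where it was at the start of the episode above 0.03 m).
It also fails if it takes over 48 s, if anything falls off the work surface, if the arm or the gripper's body presses on something with over 40 N, if the wrist force passes 120 N, or if a joint passes its speed limit or range.

### The arm

A 6-joint arm with a two-finger parallel gripper is mounted at the origin on the work surface; the furniture and walls round the work are solid. World frame = base frame: x ahead of the robot, y to its left, z up, the work surface at z = 0. Lengths are in m, angles in rad, forces in N, time in s.
With the tool pointing down it reaches from about 0.25 to 0.725 m from the base axis. Payload 4 kg.
Tool frame: the origin (TCP) lies midway between the tips of the shut fingers; the grasp point (between the pads) lies 19 mm behind it; z points along the fingers, y is the line along which they close (so a half turn about z gives the same grasp; the last joint's range is limited). The gripper opens to 85 mm and grips with 20 to 120 N. Pads are 22 mm wide; open, the fingers measure 114 mm over their backs; the gripper's body (76 mm by 85 mm) begins 54 mm behind the grasp point. The pads swing forward as they close: fully open they stand 13 mm farther back than shut.
Start: joints at [1.226, 0.241, 0.005, 1.335, 0, 1.571], TCP at [0.169, 0.471, 0.231] pointing down, gripper open.
Joint ranges: [-2.72, 2.72], [-1.05, 1.87], [-1.09, 1.28], [-1.99, 2.15], [-1.42, 1.44], [-3.14, 3.14]. Speed limits (rad/s): [2.79, 2.79, 3.14, 3.14, 3.14, 3.14].

### API

Orientations are given as a unit quaternion [x, y, z, w].
In Python, from workcell import bot gives the robot as it stands. The module is installed in compiled form; this text tells all that it offers.
- The arm moves only by the tool drive_tool, never from a script. Its arguments are lists of equal length, an entry for each row: "slide": the shift along the tool's x, y, z scaled (see below), a list of three; "rotation": the turn, a rotation vector about the tool's x, y, z scaled (see below), a list of three. A call has exactly 8 rows; each row is the pose to reach, as a shift and turn from the pose commanded when the call began, along the tool's axes at that moment; what a row does not reach only later rows make up. The controller multiplies each number of a shift by 250 mm and each number of a turn by 0.5 rad. A row lasts 1/8 s, in which the tool goes at most 62.5 mm and 10.7 degrees, less where a joint would pass 70% of its speed; a pose out of reach is approached as far as the arm can. A call with a number of a shift or a turn outside -1 to 1 is refused whole. A call with a gripper value outside its range is refused whole. "gripper" is the opening, from 0 (shut) to 1 (fully open), set as the call begins (left out, the last holds). The fingers move at their own pace and stop on an object; the grip force is fixed at half the most. Time passes only in rows, so rows that repeat a pose let the fingers close, or fill a call up. It gives the time, the measured TCP pose, the force, the opening and the grip force at its end, in the units of the state.
- bot.get_obs(): the state, without advancing time (a new reading comes with each control period).
- bot.camera(name): name is "scene" or "top"; returns a dict with "image" (480x640x3 uint8, red, green, blue), "z_map" (480x640 float32, m along the optical axis (not along the pixel's ray), 0 where there is no reading), "camera_matrix" (3x3 intrinsics, pixels), "k1" (the pictures are not rectified: a ray, as slopes to the right and down, at radius r is drawn at 1 + k1 r^2 times it, then the intrinsics apply), "xyz" and "orientation" of the camera in the world. Camera axes: x right, y up, looking along -z (the intrinsics and any distortion apply to the point x, -y, -z); pixel columns grow to the right and rows downward; lengths in m; the calibration is good to about 2 mm. A picture is of the moment at which its call begins.
- bot.job_done(): hands the job in; it is judged then, once.
The state is a dict: "clock": time; "joint_pos": joint angles; "joint_vel": joint speeds; "tau": joint torques, N m; "eef_pos": TCP position; "tool_rot": TCP orientation; "ft_force": force on the tool from outside, world axes, zero at the start; "ft_torque": the same for the moment, N m; "grip_width": finger opening in m; "grasp_force": force on a finger pad.
Only numpy, scipy, OpenCV 4.12 (cv2) and the standard library are available. Lean on these libraries where they do the work, as an engineer would, in place of code of your own. Each camera call takes 0.05 s, during which the arm holds its last target. There are 200 camera calls.

## Working session

There is one attempt and no reset: what is moved stays moved. The work goes in short steps, Python scripts to look and compute and a tool call to move; the robot and the scene stay as the last step left them, time stands still between calls to the robot, and variables do not carry over. Pictures are saved under pics/ and viewed, at most 10 in all, crops included, and the job is handed in when it is done.

Besides the shell and the picture viewer there is one more tool, called after "Emit:" in YAML: its name, and indented under it one key for each argument. drive_tool: Moves the arm, as the interface text tells. Shifts and turns lie within -1 to 1; 1 stands for 250 mm of shift or 0.5 rad of turn. Its arguments: {"type":"object","properties":{"slide":{"type":"array","items":{"type":"array","items":{"type":"number"}}},"rotation":{"type":"array","items":{"type":"array","items":{"type":"number"}}},"gripper":{"type":"number"}},"required":["slide","rotation"]}

```bash
mkdir -p pics
cat > h.py <<'E'
import numpy as np, cv2
from workcell import bot
from scipy.spatial.transform import Rotation as R
def pts(c):
    K=c["camera_matrix"];z=c["z_map"]
    u,v=np.meshgrid(np.arange(640),np.arange(480))
    a=(u-K[0,2])/K[0,0];b=(v-K[1,2])/K[1,1]
    rd=np.hypot(a,b);r=rd.copy()
    for _ in range(10): r=rd/(1+c["k1"]*r*r)
    s=np.where(rd>0,r/np.maximum(rd,1e-9),1)
    P=np.stack([a*s*z,-b*s*z,-z],-1)
    W=P@R.from_quat(c["orientation"]).as_matrix().T+np.array(c["xyz"])
    W[z==0]=np.nan
    return W
E
python3 - <<'E'
from h import *
for n in("scene","top"):
    c=bot.camera(n);cv2.imwrite(f"pics/{n}0.png",c["image"][:,:,::-1]);np.save(n+"0.npy",pts(c));np.save(n+"i.npy",c["image"])
    print(n,c["xyz"],c["orientation"],c["k1"],(c["z_map"]==0).mean())
o=bot.get_obs();print(o)
E
```

```text
scene [ 0.14666358 -0.74506656  0.49974802] [ 0.51402382 -0.13138179 -0.19883063  0.82400529] -0.07398885306628758 0.13192708333333333
top [ 0.30916696 -0.06183251  0.99388896] [-0.07192606  0.07430079  0.70507211 -0.70155495] 0.02791444780728877 0.004153645833333333
{'clock': 0.1, 'joint_pos': array([1.22602113e+00, 2.41338175e-01, 3.87771979e-03, 1.33523359e+00,
       1.09978999e-05, 1.57080989e+00]), 'joint_vel': array([ 0.00029629, -0.00310214,  0.00257158, -0.00057644, -0.00041054,
        0.00116997]), 'tau': array([-1.30113778e-03, -3.73137653e+01,  2.53010523e+01,  1.08704579e-02,
       -7.30554143e-05, -7.10738050e-06]), 'eef_pos': array([0.16879671, 0.47004024, 0.2305089 ]), 'tool_rot': array([ 1.71541657e-01,  9.85176410e-01, -9.33853238e-04, -1.68173739e-04]), 'ft_force': array([-0.15750085,  0.87960531, -0.40836456]), 'ft_torque': array([-0.01092634,  0.05284359, -0.03216164]), 'grasp_force': 0.0, 'grip_width': 0.0855667536154816}
```

View pics/scene0.png

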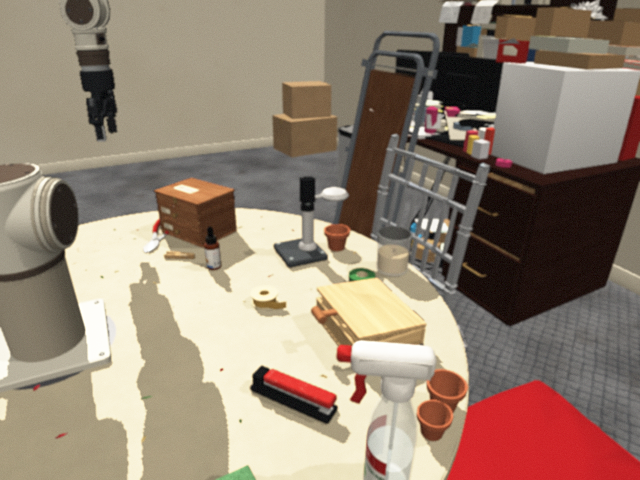

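View pics/top0.png

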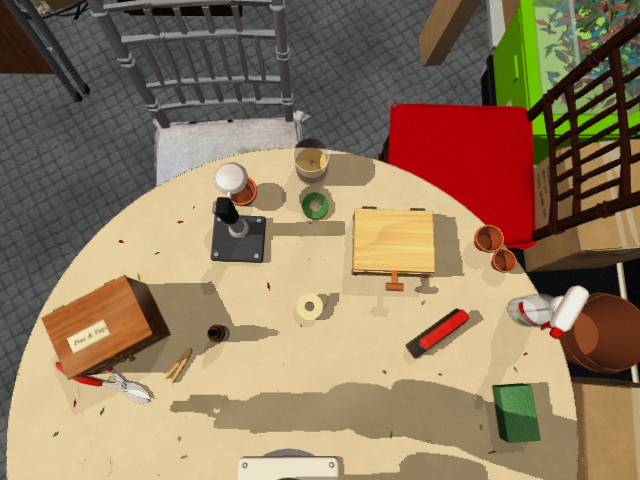

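The scene view shows the lamp at (307,210) and the case at (370,315). In the top view the lid is centred at (393,242), the pull at (395,286), the lamp foot at (238,240), the grip top at (227,210) and the lamp head at (231,180).

Run:
```python
from h import *
T=np.load("top0.npy");I=np.load("topi.npy").astype(int)
S=np.load("scene0.npy");J=np.load("scenei.npy").astype(int)
def st(n,Q):
    Q=Q[np.isfinite(Q[:,0])];print(n,len(Q),"med",np.median(Q,0).round(4),"min",Q.min(0).round(3),"max",Q.max(0).round(3))
    return Q
print("table",T[300:330,250:290].reshape(-1,3).mean(0))
# lid
m=np.zeros((480,640),bool);m[215:268,358:430]=1
Q=st("lid",T[m]);
A=np.c_[Q[:,:2],np.ones(len(Q))];p=np.linalg.lstsq(A,Q[:,2],rcond=None)[0];print("plane",p,"ang",np.arctan(np.hypot(*p[:2])))
for v in (212,220,240,260,268): 
    print(v,[T[v,u].round(3).tolist() for u in (360,393,428)])
lm=((T[...,2]>0.04)&(T[...,2]<0.13)).astype(np.uint8);lm[:, :345]=0;lm[:,445:]=0;lm[:200]=0;lm[300:]=0
lm2=lm.copy();lm2[274:]=0
Q=T[lm2>0][:,:2];r=cv2.minAreaRect(Q.astype(np.float32));print("lidrect",r,cv2.boxPoints(r).tolist())
pm=(I[...,0]-I[...,2]>60)&(I[...,0]<215)&(I[...,1]<140)&(T[...,2]>.03);pm[:276]=0;pm[300:]=0;pm[:,:380]=0;pm[:,410:]=0
st("pull top",T[pm])
z=T[...,2]
print("near grip z"); b=(z>0.17)&(z<.25);b[:195]=0;b[240:]=0;b[:,:205]=0;b[:,250:]=0
Q=st("griptop",T[b]);print(cv2.minAreaRect(Q[:,:2].astype(np.float32)))
b=(z>0.13)&(z<.18);b[:155]=0;b[205:]=0;b[:,:205]=0;b[:,255:]=0
Q=st("lamp",T[b]);print(cv2.minAreaRect(Q[:,:2].astype(np.float32)))
b=(z>0.008)&(z<.024)&(I.max(-1)<110);b[:205]=0;b[270:]=0;b[:,:205]=0;b[:,275:]=0
Q=st("plate",T[b]);r=cv2.minAreaRect(Q[:,:2].astype(np.float32));print(r,cv2.boxPoints(r).tolist())
b=np.zeros_like(b);b[170:245,295:330]=1
Q=S[b&(J.max(-1)<60)];st("grip scene",Q[(Q[:,2]>.135)])
```

```text
table [nan nan nan]
lid 3799 med [ 0.5096 -0.2119  0.0609] min [ 0.455 -0.288  0.051] max [ 0.567 -0.139  0.071]
plane [-0.10273556  0.00476209  0.11421896] ang 0.10248554193662576
212 [[0.573, -0.147, 0.053], [0.572, -0.214, 0.056], [0.571, -0.286, 0.055]]
220 [[0.555, -0.146, 0.056], [0.555, -0.214, 0.052], [0.554, -0.284, 0.057]]
240 [[0.512, -0.145, 0.062], [0.511, -0.211, 0.062], [0.512, -0.282, 0.058]]
260 [[0.47, -0.143, 0.065], [0.471, -0.209, 0.062], [0.47, -0.279, 0.063]]
268 [[0.454, -0.143, 0.068], [0.454, -0.208, 0.067], [0.454, -0.278, 0.062]]
lidrect ((0.5139229893684387, -0.21229767799377441), (0.1602064073085785, 0.14074592292308807), 87.3852310180664) [[0.43996894359588623, -0.2891070246696472], [0.5805683135986328, -0.29552793502807617], [0.5878770351409912, -0.1354883313179016], [0.44727766513824463, -0.12906742095947266]]
pull top 183 med [ 0.4189 -0.2085  0.0723] min [ 0.409 -0.225  0.063] max [ 0.438 -0.191  0.078]
near grip z
griptop 316 med [0.5466 0.1089 0.1865] min [0.532 0.096 0.17 ] max [0.565 0.13  0.191]
((0.548816442489624, 0.11281711608171463), (0.0327894501388073, 0.032403815537691116), 86.39134216308594)
lamp 898 med [0.6116 0.1038 0.1473] min [0.554 0.074 0.135] max [0.647 0.136 0.179]
((0.6007809042930603, 0.10478070378303528), (0.09344253689050674, 0.062106356024742126), 0.8815849423408508)
plate 1908 med [0.5185 0.1022 0.0156] min [0.477 0.053 0.008] max [0.602 0.165 0.024]
((0.5404151678085327, 0.10876278579235077), (0.10874234139919281, 0.1239456981420517), 87.42930603027344) [[0.4760660231113434, 0.057225942611694336], [0.5998870134353638, 0.05166672170162201], [0.6047643423080444, 0.1602996289730072], [0.48094332218170166, 0.16585884988307953]]
grip scene 360 med [0.5438 0.098  0.1635] min [0.531 0.092 0.135] max [0.562 0.116 0.189]
```

```bash
cat >> h.py <<'E'
def go(p,psi=None,frame=None):
    "slide/rotation numbers to put TCP at p, tool down, tool y at angle psi from world y"
    o=bot.get_obs();M=R.from_quat(o["tool_rot"])
    d=M.inv().apply(np.array(p)-o["eef_pos"])/.25
    r=None
    if psi is not None:
        s,c=np.sin(psi),np.cos(psi);G=R.from_matrix(np.array([[-c,-s,0],[-s,c,0],[0,0,-1]]).T)
        r=((M.inv()*G).as_rotvec()/.5).round(3)
    print("from",o["eef_pos"].round(4),"slide",d.round(3),"rot",r)
E
python3 - <<'E'
from h import *
T=np.load("top0.npy");I=np.load("topi.npy").astype(int);z=T[...,2]
def box(m,a,b,c,d):
    k=np.zeros_like(m);k[a:b,c:d]=m[a:b,c:d];return T[k]
Q=box((z>.18)&(z<.2),190,240,205,250);print("griptop",Q.mean(0),cv2.minAreaRect(Q[:,:2].astype(np.float32)))
Q=box((z>.143)&(z<.16)&(T[...,0]>.58)&(I.min(-1)>120),150,210,205,260);print("lamp",Q.mean(0),cv2.minAreaRect(Q[:,:2].astype(np.float32)))
Q=box((z>.01)&(z<.022)&(I.max(-1)<100)&(T[...,0]<.56),205,270,205,275);r=cv2.minAreaRect(Q[:,:2].astype(np.float32));print("plate",r,cv2.boxPoints(r).tolist())
Q=box((z>.09)&(z<.128)&(I.min(-1)>80),205,245,220,255);print("sleeve",len(Q),Q.mean(0),Q.min(0),Q.max(0))
go([.4175,-.208,.17],-.046)
E
```

```text
griptop [0.54757682 0.10802003 0.18687352] ((0.5485706925392151, 0.10998214036226273), (0.026834402233362198, 0.03244851902127266), 87.43058013916016)
lamp [0.61444063 0.10623122 0.14822131] ((0.6154680848121643, 0.10774923115968704), (0.0538700595498085, 0.05611848831176758), 44.87777328491211)
plate ((0.5200828909873962, 0.10959909856319427), (0.10873913764953613, 0.08320637792348862), 87.66140747070312) [[0.4762957990169525, 0.05697241798043251], [0.559432864189148, 0.053577203303575516], [0.5638699531555176, 0.16222578287124634], [0.48073291778564453, 0.16562099754810333]]
sleeve 3 [0.53556449 0.11377497 0.0927365 ] [0.53470774 0.11216055 0.09076544] [0.53646534 0.11592032 0.09558103]
from [0.1688 0.47   0.2305] slide [-1.853 -2.216  0.246] rot [-0.004 -0.001 -0.598]
```

Emit:
drive_tool:
  slide:
    - [-0.1, -0.12, 0]
    - [-0.2, -0.24, 0]
    - [-0.3, -0.37, 0]
    - [-0.4, -0.5, 0]
    - [-0.5, -0.62, 0]
    - [-0.6, -0.74, 0.02]
    - [-0.7, -0.86, 0.04]
    - [-0.8, -0.98, 0.06]
  rotation:
    - [0, 0, -0.1]
    - [0, 0, -0.2]
    - [0, 0, -0.3]
    - [0, 0, -0.4]
    - [0, 0, -0.5]
    - [0, 0, -0.6]
    - [0, 0, -0.6]
    - [0, 0, -0.6]
  gripper: 1

```text
clock: 1.1
eef_pos: [0.2744, 0.1711, 0.2159]
tool_rot: [0.022, 1.0, -0.0, -0.0]
ft_force: [1.1, -0.6, 0.1]
grip_width: 0.0852
grasp_force: 0.0
```

```bash
python3 -c "
from h import *
go([.4175,-.208,.15],-.046)"
```

```text
from [0.2744 0.1711 0.2159] slide [-0.639 -1.489  0.264] rot [-0.    -0.     0.003]
```

Emit:
drive_tool:
  slide:
    - [-0.04, -0.12, 0]
    - [-0.08, -0.24, 0.01]
    - [-0.13, -0.36, 0.02]
    - [-0.18, -0.48, 0.04]
    - [-0.23, -0.6, 0.06]
    - [-0.28, -0.72, 0.08]
    - [-0.33, -0.84, 0.1]
    - [-0.38, -0.96, 0.12]
  rotation:
    - [0, 0, 0]
    - [0, 0, 0]
    - [0, 0, 0]
    - [0, 0, 0]
    - [0, 0, 0]
    - [0, 0, 0]
    - [0, 0, 0]
    - [0, 0, 0]

```text
clock: 2.1
eef_pos: [0.3585, -0.0727, 0.1859]
tool_rot: [0.023, 1.0, 0.0, -0.0]
ft_force: [1.2, 0.8, 0.8]
grip_width: 0.0852
grasp_force: 0.0
```

Emit:
drive_tool:
  slide:
    - [-0.06, -0.11, 0.02]
    - [-0.11, -0.22, 0.04]
    - [-0.16, -0.33, 0.07]
    - [-0.21, -0.43, 0.1]
    - [-0.24, -0.49, 0.12]
    - [-0.26, -0.53, 0.14]
    - [-0.26, -0.53, 0.14]
    - [-0.26, -0.53, 0.14]
  rotation:
    - [0, 0, 0]
    - [0, 0, 0]
    - [0, 0, 0]
    - [0, 0, 0]
    - [0, 0, 0]
    - [0, 0, 0]
    - [0, 0, 0]
    - [0, 0, 0]

```text
clock: 3.1
eef_pos: [0.4173, -0.2063, 0.1514]
tool_rot: [0.022, 1.0, 0.0, -0.0]
ft_force: [0.8, -0.5, -0.3]
grip_width: 0.0854
grasp_force: 0.0
```

Run:
```python
from h import *
go([.4175,-.208,.0495],-.046)
a=bot.camera("top")["image"];c=bot.camera("scene")["image"]
a=cv2.resize(a[200:330,320:480],None,fx=2.5,fy=2.5);c=cv2.resize(c[220:380,250:450],None,fx=2,fy=2.03)
cv2.imwrite("pics/p1.png",np.hstack([a,c[:325]])[:,:,::-1])
```

```text
from [ 0.4173 -0.2063  0.1514] slide [-0.001 -0.007  0.408] rot [ 0.001 -0.001  0.004]
```

View pics/p1.png

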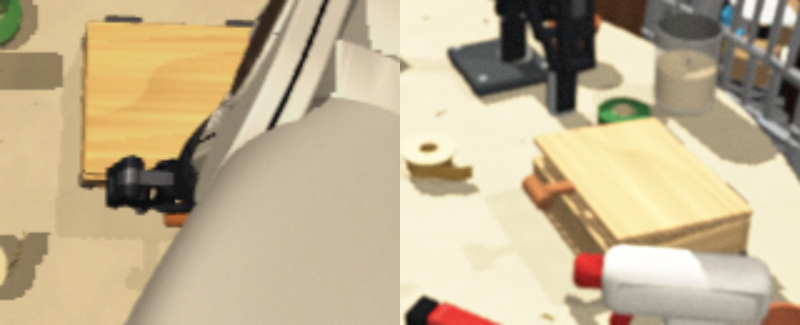

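The gripper is above the pull, which shows at (175,220) in the left crop and (550,185) in the right one. I'll descend and close.

Emit:
drive_tool:
  slide:
    - [0, -0.007, 0.08]
    - [0, -0.007, 0.16]
    - [0, -0.007, 0.24]
    - [0, -0.007, 0.3]
    - [0, -0.007, 0.36]
    - [0, -0.007, 0.4]
    - [0, -0.007, 0.41]
    - [0, -0.007, 0.41]
  rotation:
    - [0, 0, 0]
    - [0, 0, 0]
    - [0, 0, 0]
    - [0, 0, 0]
    - [0, 0, 0]
    - [0, 0, 0]
    - [0, 0, 0]
    - [0, 0, 0]

```text
clock: 4.2
eef_pos: [0.4177, -0.2086, 0.0491]
tool_rot: [0.022, 1.0, -0.0, 0.0]
ft_force: [-0.1, -0.2, -0.6]
grip_width: 0.0849
grasp_force: 0.0
```

Emit:
drive_tool:
  slide:
    - [0, 0, 0]
    - [0, 0, 0]
    - [0, 0, 0]
    - [0, 0, 0]
    - [0, 0, 0]
    - [0, 0, 0]
    - [0, 0, 0]
    - [0, 0, 0]
  rotation:
    - [0, 0, 0]
    - [0, 0, 0]
    - [0, 0, 0]
    - [0, 0, 0]
    - [0, 0, 0]
    - [0, 0, 0]
    - [0, 0, 0]
    - [0, 0, 0]
  gripper: 0.25

```text
clock: 5.2
eef_pos: [0.4176, -0.2086, 0.0489]
tool_rot: [0.022, 1.0, 0.0, 0.0]
ft_force: [0.7, 1.9, 0.9]
grip_width: 0.0328
grasp_force: 60.2
```

Emit:
drive_tool:
  slide:
    - [-0.01, 0, -0.055]
    - [-0.024, 0, -0.11]
    - [-0.044, 0, -0.163]
    - [-0.068, 0, -0.214]
    - [-0.096, 0, -0.262]
    - [-0.128, 0, -0.309]
    - [-0.165, 0, -0.352]
    - [-0.205, 0, -0.392]
  rotation:
    - [0, 0, 0]
    - [0, 0, 0]
    - [0, 0, 0]
    - [0, 0, 0]
    - [0, 0, 0]
    - [0, 0, 0]
    - [0, 0, 0]
    - [0, 0, 0]

```text
clock: 6.2
eef_pos: [0.4681, -0.2106, 0.1467]
tool_rot: [0.022, 1.0, 0.0, -0.001]
ft_force: [2.1, -0.9, -10.8]
grip_width: 0.0327
grasp_force: 60.3
```

Emit:
drive_tool:
  slide:
    - [0, 0, 0]
    - [0, 0, 0]
    - [0, 0, 0]
    - [0, 0, 0]
    - [0, 0, 0]
    - [0, 0, 0]
    - [0, 0, 0]
    - [0, 0, 0]
  rotation:
    - [0, 0, 0]
    - [0, 0, 0]
    - [0, 0, 0]
    - [0, 0, 0]
    - [0, 0, 0]
    - [0, 0, 0]
    - [0, 0, 0]
    - [0, 0, 0]

```text
clock: 7.2
eef_pos: [0.4684, -0.2107, 0.1468]
tool_rot: [0.022, 1.0, 0.0, -0.0]
ft_force: [-0.7, 5.0, -0.3]
grip_width: 0.0325
grasp_force: 61.3
```

Run:
```python
from h import *
go([.4175,-.208,.0495],-.046)
c=bot.camera("scene");T=pts(c);i=c["image"];np.save("s1.npy",T)
cv2.imwrite("pics/p2.png",cv2.resize(i[160:400,230:470],None,fx=2.4,fy=2.4)[:,:,::-1])
```

```text
from [ 0.4684 -0.2107  0.1468] slide [0.204 0.001 0.389] rot [ 0.001 -0.001  0.003]
```

View pics/p2.png

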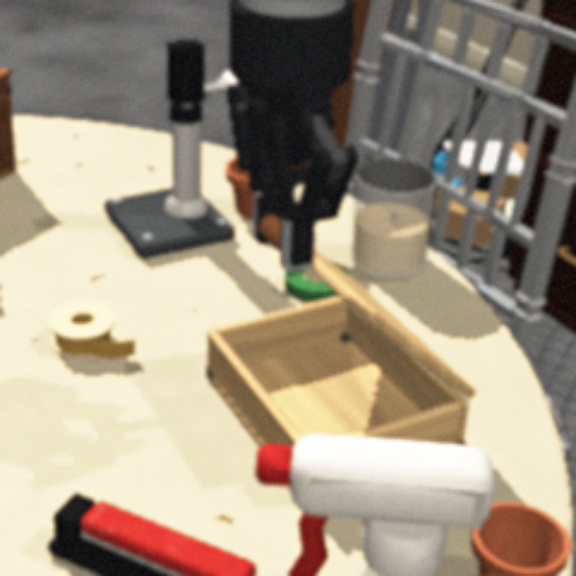

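The lid stands raised at about 45°, with its edge from (315,260) to (470,390) in the crop. I'll release it and rise.

Emit:
drive_tool:
  slide:
    - [0, 0, 0]
    - [0, 0, 0]
    - [0, 0, 0]
    - [0, 0, 0]
    - [0, 0, 0]
    - [0, 0, 0]
    - [0, 0, 0]
    - [0, 0, 0]
  rotation:
    - [0, 0, 0]
    - [0, 0, 0]
    - [0, 0, 0]
    - [0, 0, 0]
    - [0, 0, 0]
    - [0, 0, 0]
    - [0, 0, 0]
    - [0, 0, 0]
  gripper: 1

```text
clock: 8.25
eef_pos: [0.4687, -0.2109, 0.1468]
tool_rot: [0.022, 1.0, -0.0, -0.0]
ft_force: [-0.4, -0.7, -0.9]
grip_width: 0.085
grasp_force: 0.0
```

Emit:
drive_tool:
  slide:
    - [0, 0, -0.05]
    - [0, 0, -0.1]
    - [0, 0, -0.18]
    - [0, 0, -0.26]
    - [0, 0, -0.34]
    - [0, 0, -0.42]
    - [0, 0, -0.5]
    - [0, 0, -0.54]
  rotation:
    - [0, 0, 0]
    - [0, 0, 0]
    - [0, 0, 0]
    - [0, 0, 0]
    - [0, 0, 0]
    - [0, 0, 0]
    - [0, 0, 0]
    - [0, 0, 0]

```text
clock: 9.25
eef_pos: [0.4693, -0.2112, 0.2841]
tool_rot: [0.022, 1.0, -0.001, 0.002]
ft_force: [0.7, 0.3, -0.6]
grip_width: 0.0855
grasp_force: 0.0
```

Run:
```python
from h import *
go([.5475,.1085,.25],-.044)
T=pts(bot.camera("scene"));z=T[...,2]
m=(z>.075)&(z<.15)&(abs(T[...,1]+.213)<.085)&(T[...,0]>.4)&(T[...,0]<.62)
Q=T[m];print(len(Q));
k=Q[:,1]<-.24
q=Q[k]; print(np.polyfit(q[:,0],q[:,2],1) if k.sum()>5 else None)
print(Q[::max(1,len(Q)//12)].round(3).tolist())
T=pts(bot.camera("top"));z=T[...,2]
m=(z>.06)&(z<.2)&(abs(T[...,1]+.213)<.085)&(T[...,0]>.4)&(T[...,0]<.62)
Q=T[m];print(len(Q),Q[::max(1,len(Q)//12)].round(3).tolist())
```

```text
from [ 0.4693 -0.2112  0.2841] slide [-0.255  1.292  0.135] rot [-0.002  0.006 -0.002]
644
[-0.94765101  0.6000775 ]
[[0.493, -0.134, 0.141], [0.529, -0.162, 0.107], [0.488, -0.228, 0.142], [0.531, -0.193, 0.105], [0.485, -0.249, 0.137], [0.485, -0.262, 0.138], [0.485, -0.281, 0.141], [0.487, -0.292, 0.139], [0.5, -0.291, 0.128], [0.523, -0.283, 0.109], [0.517, -0.293, 0.108], [0.532, -0.294, 0.094], [0.545, -0.294, 0.078]]
897 [[0.578, -0.15, 0.062], [0.571, -0.213, 0.065], [0.56, -0.134, 0.077], [0.549, -0.137, 0.087], [0.538, -0.146, 0.098], [0.528, -0.133, 0.107], [0.518, -0.133, 0.114], [0.507, -0.139, 0.13], [0.502, -0.155, 0.133], [0.497, -0.147, 0.139], [0.494, -0.211, 0.14], [0.491, -0.187, 0.138], [0.473, -0.197, 0.164]]
```

The lid is at about 45° by depth fit. Next I'll move above the lamp.

Emit:
drive_tool:
  slide:
    - [-0.02, 0.12, 0]
    - [-0.04, 0.24, 0]
    - [-0.06, 0.36, 0]
    - [-0.09, 0.48, 0]
    - [-0.12, 0.6, 0]
    - [-0.15, 0.72, 0]
    - [-0.18, 0.84, 0]
    - [-0.2, 0.96, 0]
  rotation:
    - [0, 0, 0]
    - [0, 0, 0]
    - [0, 0, 0]
    - [0, 0, 0]
    - [0, 0, 0]
    - [0, 0, 0]
    - [0, 0, 0]
    - [0, 0, 0]

```text
clock: 10.35
eef_pos: [0.5292, 0.0276, 0.2808]
tool_rot: [0.022, 1.0, -0.0, -0.001]
ft_force: [0.6, 0.0, -1.1]
grip_width: 0.0854
grasp_force: 0.0
```

Emit:
drive_tool:
  slide:
    - [-0.02, 0.1, 0]
    - [-0.04, 0.2, 0]
    - [-0.055, 0.28, 0]
    - [-0.055, 0.33, 0]
    - [-0.055, 0.33, 0]
    - [-0.055, 0.33, 0.06]
    - [-0.055, 0.33, 0.1]
    - [-0.055, 0.33, 0.1]
  rotation:
    - [0, 0, 0]
    - [0, 0, 0]
    - [0, 0, 0]
    - [0, 0, 0]
    - [0, 0, 0]
    - [0, 0, 0]
    - [0, 0, 0]
    - [0, 0, 0]

```text
clock: 11.35
eef_pos: [0.5462, 0.1076, 0.2559]
tool_rot: [0.023, 1.0, -0.0, -0.001]
ft_force: [-0.1, -0.2, -0.7]
grip_width: 0.0853
grasp_force: 0.0
```

Run:
```python
from h import *
go([.5475,.1085,.1405],-.044)
c=bot.camera("scene");i=c["image"];t=bot.camera("top")["image"]
cv2.imwrite("pics/p3.png",np.hstack([cv2.resize(i[110:290,250:370],(400,600)),cv2.resize(t[140:290,170:270],(400,600))])[:,:,::-1])
T=pts(c);z=T[...,2]
m=np.zeros(z.shape,bool);m[170:245,290:330]=1
Q=T[m&(z>.145)&(z<.185)&(i.max(-1)<70)];Q=Q[np.isfinite(Q[:,0])]
print(len(Q),Q.mean(0),np.percentile(Q,[3,97],axis=0))
```

```text
from [0.5462 0.1076 0.2559] slide [-0.006  0.004  0.462] rot [-0.001 -0.004 -0.003]
258 [0.54451634 0.0994665  0.16526637] [[0.53198789 0.09465991 0.14654641]
 [0.56113399 0.11424195 0.18433428]]
```

View pics/p3.png

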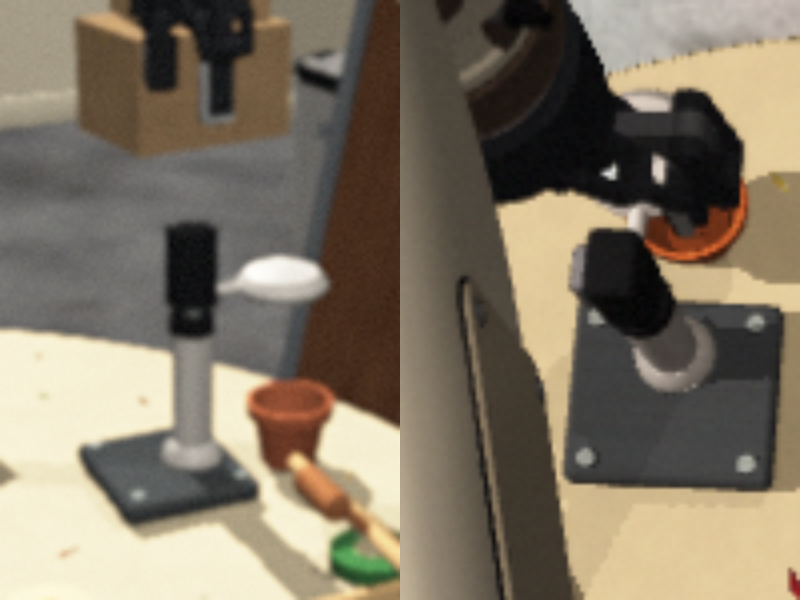

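The grip's top is at (620,260) in the right crop, with the grey button on its +y side. The gripper is above it, seen displaced by parallax, so I'll descend.

Emit:
drive_tool:
  slide:
    - [-0.005, 0.004, 0.07]
    - [-0.005, 0.004, 0.14]
    - [-0.005, 0.004, 0.21]
    - [-0.005, 0.004, 0.28]
    - [-0.005, 0.004, 0.35]
    - [-0.005, 0.004, 0.41]
    - [-0.005, 0.004, 0.45]
    - [-0.005, 0.004, 0.45]
  rotation:
    - [0, 0, 0]
    - [0, 0, 0]
    - [0, 0, 0]
    - [0, 0, 0]
    - [0, 0, 0]
    - [0, 0, 0]
    - [0, 0, 0]
    - [0, 0, 0]

```text
clock: 12.45
eef_pos: [0.5477, 0.1092, 0.1437]
tool_rot: [0.022, 1.0, -0.0, -0.001]
ft_force: [-0.6, 0.4, 0.5]
grip_width: 0.0855
grasp_force: 0.0
```

Emit:
drive_tool:
  slide:
    - [0, 0, 0]
    - [0, 0, 0]
    - [0, 0, 0]
    - [0, 0, 0]
    - [0, 0, 0]
    - [0, 0, 0]
    - [0, 0, 0]
    - [0, 0, 0]
  rotation:
    - [0, 0, 0]
    - [0, 0, 0]
    - [0, 0, 0]
    - [0, 0, 0]
    - [0, 0, 0]
    - [0, 0, 0]
    - [0, 0, 0]
    - [0, 0, 0]
  gripper: 0.1

```text
clock: 13.45
eef_pos: [0.5486, 0.1097, 0.1452]
tool_rot: [0.022, 1.0, 0.001, 0.001]
ft_force: [-0.2, 0.4, 5.4]
grip_width: 0.0229
grasp_force: 60.6
```

Emit:
drive_tool:
  slide:
    - [0, 0, -0.03]
    - [0, 0, -0.08]
    - [0, 0, -0.13]
    - [0, 0, -0.18]
    - [0, 0, -0.23]
    - [0, 0, -0.28]
    - [0, 0, -0.32]
    - [0, 0, -0.35]
  rotation:
    - [0, 0, 0]
    - [0, 0, 0]
    - [0, 0, 0]
    - [0, 0, 0]
    - [0, 0, 0]
    - [0, 0, 0]
    - [0, 0, 0]
    - [0, 0, 0]

```text
clock: 14.45
eef_pos: [0.5485, 0.1097, 0.2327]
tool_rot: [0.022, 1.0, 0.0, 0.001]
ft_force: [3.9, 2.9, -5.4]
grip_width: 0.0233
grasp_force: 59.1
```

Run:
```python
from h import *
o=bot.get_obs();print(o["eef_pos"],o["ft_force"],o["grasp_force"],o["grip_width"])
c=bot.camera("scene");i=c["image"];T=pts(c)
cv2.imwrite("pics/p4.png",cv2.resize(i[100:340,230:450],None,fx=2.4,fy=2.4)[:,:,::-1])
S=np.load("scene0.npy");z=T[...,2]
for n,W in(("before",S),("after",T)):
    im=np.load("scenei.npy") if n=="before" else i
    k=(im.min(-1)>130)&(np.hypot(W[...,0]-.6155,W[...,1]-.105)<.036)&(W[...,2]>.1)&(W[...,2]<.3);q=W[k];print(n,len(q),np.median(q,0),np.percentile(q[:,2],[5,95]))
m=(z>.075)&(z<.14)&(T[...,1]<-.24)&(T[...,1]>-.3)&(T[...,0]>.4)&(T[...,0]<.62)
print(np.polyfit(T[m][:,0],T[m][:,2],1))
```

```text
[0.54850816 0.10966978 0.23269065] [ 3.9201598   2.93264806 -5.43330046] 59.14626270532608 0.02332575549909724
before 285 [0.60754497 0.09133521 0.14705405] [0.13846593 0.15140238]
after 248 [0.60604898 0.0893811  0.23253706] [0.22545475 0.23731233]
[-0.920746    0.58569252]
```

View pics/p4.png

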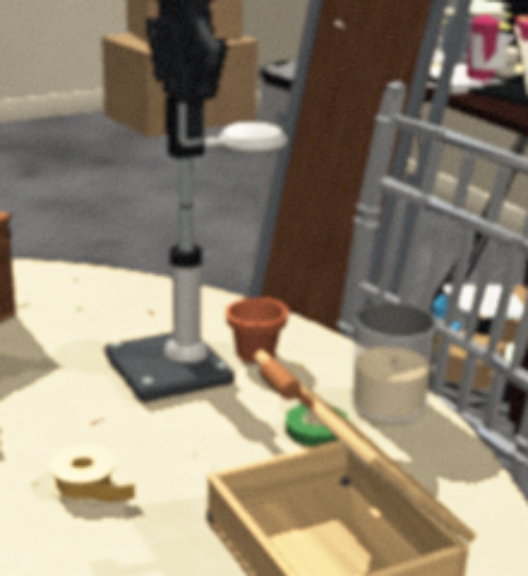

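The mast is drawn up about 87 mm (lamp head at (250,137) in the crop), and the lid and pot are in place. I'll nudge it slightly against the stop.

Emit:
drive_tool:
  slide:
    - [0, 0, -0.004]
    - [0, 0, -0.008]
    - [0, 0, -0.008]
    - [0, 0, -0.008]
    - [0, 0, -0.008]
    - [0, 0, -0.008]
    - [0, 0, -0.008]
    - [0, 0, -0.008]
  rotation:
    - [0, 0, 0]
    - [0, 0, 0]
    - [0, 0, 0]
    - [0, 0, 0]
    - [0, 0, 0]
    - [0, 0, 0]
    - [0, 0, 0]
    - [0, 0, 0]

```text
clock: 15.5
eef_pos: [0.5485, 0.1097, 0.2339]
tool_rot: [0.022, 1.0, 0.0, 0.0]
ft_force: [4.3, 2.7, -4.8]
grip_width: 0.0235
grasp_force: 59.4
```

```bash
python3 -c "
from h import *
o=bot.get_obs();print(o['eef_pos'],o['ft_force'],o['grasp_force'])
print(bot.job_done())"
```

```text
[0.54851789 0.10966895 0.2338806 ] [ 4.28797491  2.70958859 -4.76560914] 59.42392140626907
the job is handed in; nothing more can be done
None
```

I handed the job in at about 15.5 s with the lid left at about 45°, the pot still in place, and the lamp held with its button squeezed in and the mast up about 89 mm of 90; the hand-in returned no verdict.

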